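# Pack the supplies box and latch its lid

## Task

Pack the supplies box for the top of the file cabinets: stand all the tall glue bottles that are on the table in its back row, by the lid's hinge, before any of the short pin jars go in, then stand all the jars in the front row. Lower the lid, swing the latch's wire loop over the keeper on the lid, and press the lever down until it snaps home and the lid is pulled tight. Leave the stapler, tape dispenser and pen cup where they are.

Things in the scene. Friction and masses are not known exactly. Their poses are not given: they have to be found in the camera images.
- box: clear plastic tub, fixed to the work surface, open on top while its white lid stands open. Outside 220 mm deep (x), 290 mm wide (y), walls 105 mm high, walls and floor 4 mm thick; 145 mm high with the lid shut. Origin: centre of its underside. +x points to the back, where the lid is hinged, -x to the front, where the latch and, on the front rim, an 8 mm high black foam seal are.
- rib (a point): middle of the top of the box's inner rib, 4 mm thick and 25 mm high above the box's floor, running along the box's y across its middle: it parts the back row (its +x side) from the front row. Axes as the box's.
- lid_edge (a point): middle of the lid's upper front edge. The lid is white, 220 x 290 mm, 40 mm deep with its skirt, 0.3 kg. With the lid shut this point is at x -110, y 0, z 145 mm in the box frame.
- lid_hinge (a point): middle of the lid's hinge line, which runs along the box's y at x +110, z 105 mm in the box frame. The lid's skirt ends in the plane of this line; its top lies 40 mm from that plane.
- lid (a joint): angle of the lid, rad: 0 shut tight, 1.9 its open stop. Above about 1.4 it falls back to its open stop, below about 1.35 it sinks shut within 1 to 2 s, damped by its hinge. It then rests on the springy foam seal at about 0.035; pulled down by the latch it reads about 0.01.
- keeper (a point): seat of the loop's crossbar in the keeper, a steel hook 26 mm wide on the lid's front face, open upwards: a 10 mm wide pocket against the lid's face, its floor 10 mm above the lid's lower edge, then a nose 4 mm thick and 8 mm high. With the lid shut this point is at x -115.5, y 0, z 118 mm in the box frame, and its axes are as the box's.
- lever (a joint): angle of the latch lever, rad: 0 pressed home, hanging flat along the front wall; grows as the tip swings outwards and up (1.57 level, pointing away from the box; stop at 2.35, up and outwards). Starts near the stop; stiff enough to stay where left. With the loop hooked, pressing takes 3 to 7 N at the tip; below about 0.4 it is past its centre and snaps home.
- lever_pivot (a point): middle of the lever's pivot pin, which runs along the box's y at x -126, z 65 mm in the box frame. The lever is a steel plate 30 mm wide and 3 mm thick, its outer face 3.5 mm off the pin's axis, reaching 51 mm from the pin, with a small lip bent outwards at its end.
- lever_tip (a point): point on the lever's middle line, 45 mm from the pivot pin
- loop_bar (a point): middle of the crossbar (6 mm thick, 44 mm long, along the box's y) of the latch's steel wire loop, whose two side arms, 72 mm long, swing freely on a pin on the lever. At the start the loop lies folded outwards on the raised lever, crossbar 55 to 95 mm out from the front wall, 110 to 140 mm up, higher and farther out than the lever's tip.
- loop_pin (a point): middle of the loop's pin on the lever, 17.5 mm from the lever's pivot (lever home: 17 mm below and 4 mm nearer the box). Pushed up and over towards the box until past upright above this pin, the loop falls against the lid's front face by its own weight, over the keeper's nose, and stays there while the lever is pressed.
- loop (a joint): angle of the loop against the lever, rad: about 0 when hooked with the lever home; 3.0 (a stop) when folded outwards along the lever. Grows as the loop swings outwards.
- tall1: a tall glue bottle, upright at the start: white round body 46 mm across, sloping in above 74 mm to a grey round cap 30 mm across from 89 to 118 mm up; 118 mm high, 0.11 to 0.21 kg. Origin: centre of its underside, z up the bottle. May be absent (None).
- tall2: a tall glue bottle, upright at the start: white round body 46 mm across, sloping in above 74 mm to a grey round cap 30 mm across from 89 to 118 mm up; 118 mm high, 0.11 to 0.21 kg. Origin: centre of its underside, z up the bottle. May be absent (None).
- tall3: a tall glue bottle, upright at the start: white round body 46 mm across, sloping in above 74 mm to a grey round cap 30 mm across from 89 to 118 mm up; 118 mm high, 0.11 to 0.21 kg. Origin: centre of its underside, z up the bottle. May be absent (None).
- short1: a short jar of pins, upright at the start: clear round jar 44 mm across, grey round lid 47 mm across from 55 to 75 mm up; 75 mm high, 0.09 to 0.17 kg, most of it (the steel pins) in the lowest 30 mm. Origin: centre of its underside, z up the jar. May be absent (None).
- short2: a short jar of pins, upright at the start: clear round jar 44 mm across, grey round lid 47 mm across from 55 to 75 mm up; 75 mm high, 0.09 to 0.17 kg, most of it (the steel pins) in the lowest 30 mm. Origin: centre of its underside, z up the jar. May be absent (None).
- short3: a short jar of pins, upright at the start: clear round jar 44 mm across, grey round lid 47 mm across from 55 to 75 mm up; 75 mm high, 0.09 to 0.17 kg, most of it (the steel pins) in the lowest 30 mm. Origin: centre of its underside, z up the jar. May be absent (None).
- stapler: black desk stapler, 145 x 38 x 49 mm, to be left alone; origin at the centre of its underside
- tape_dispenser: black tape dispenser, 130 x 55 x 80 mm, to be left alone; origin at the centre of its underside
- pen_cup: dark steel cup with pens, 76 mm across, 95 mm high, pens to 150 mm, to be left alone; origin at the centre of its underside
Not all that is in view belongs to the job. What is shaped like the short2 but blue or orange is not meant.

How it is judged:
By the outcome, as a careful person would: the job done as asked, in the order asked, and still so for the second after the job is handed in, with the robot touching nothing.
Of tall1, tall2, tall3 only 2 to 3 are there at a start; the rules pass over those that are not, and their reading is None.
Of short1, short2, short3 only 2 to 3 are there at a start; the rules pass over those that are not, and their reading is None.
At some moment in a run one of short1, short2, short3 may be knocked a few centimetres aside while the robot is not near it.
It also fails if it takes over 210 s, if anything falls off the work surface, if the arm or the gripper's body presses on something with over 40 N, if the wrist force passes 120 N, or if a joint passes its speed limit or range.

## Robot

A 6-joint arm with a two-finger parallel gripper is mounted at the origin on the work surface. World frame = base frame: x ahead of the robot, y to its left, z up, the work surface at z = 0. Lengths are in mm, angles in rad, forces in N, time in s.
With the tool pointing down it reaches from about 325 to 775 mm from the base axis. Payload 5.5 kg.
Tool frame: the origin (TCP) lies midway between the tips of the shut fingers; the grasp point (between the pads) lies 19 mm behind it; z points along the fingers, y is the line along which they close (so a half turn about z gives the same grasp; the last joint's range is limited). The gripper opens to 85 mm and grips with 20 to 120 N. Pads are 22 mm wide; open, the fingers measure 114 mm over their backs; the gripper's body (76 mm by 85 mm) begins 54 mm behind the grasp point. The pads swing forward as they close: fully open they stand 13 mm farther back than shut.
Start: joints at [-1.264, 0.091, 1.231, -0, 1.82, -0.057], TCP at [213.497, -560.745, 231.275] pointing down, gripper open.
Joint ranges: [-2.87, 2.87], [-0.86, 2.18], [0.17, 2.46], [-1.51, 4.65], [0.06, 2.69], [-2.65, 2.65]. Speed limits (rad/s): [2.57, 2.57, 3.01, 3.14, 3.14, 3.14].

## Interface

Orientations are given as a 3x3 rotation matrix whose columns are the frame's x, y, z axes.
In Python, from bench import r gives the robot as it stands.
- The arm moves only by the shell command python3 -m handwheel 'ROWS' [OPENING]. ROWS is JSON, a list of rows, each a list of 2 entries, a list of its own where there are three numbers: the shift along the tool's x, y, z in mm, then the turn, a rotation vector about the tool's x, y, z in rad. A call has 1 to 12 rows; each row shifts and turns the commanded pose from where the row before left it, along the tool's axes as they then stand; what a row does not reach is not made up. A row lasts 1/10 s, in which the tool goes at most 50 mm and 8.59 degrees, less where a joint would pass 70% of its speed; a pose out of reach is approached as far as the arm can. A call is refused whole if a number of a shift passes 50 or a number of a turn 0.15, either way. A call with a gripper value outside its range is refused whole. OPENING is the finger opening in mm, from 0 to 85.4, set as the call begins (- or left out, the last holds). The fingers move at their own pace and stop on an object; the grip force is fixed at half the most. Time passes only in rows, so rows that do not move let the fingers close. It gives the time, the measured TCP pose, the force, the opening and the grip force at its end, in the units of the state.
- r.read_state(): the state, without advancing time (a new reading comes with each control period).
- r.capture(name): name is "side" or "top"; returns a dict with "image" (480x640x3 uint8, red, green, blue), "fx", "fy", "cx", "cy" (pixels), "extrinsics" (4x4, takes a point from world to camera coordinates). Camera axes: x right, y up, looking along -z (the intrinsics and any distortion apply to the point x, -y, -z); pixel columns grow to the right and rows downward; lengths in mm; the calibration is good to about 2 mm. A picture is of the moment at which its call begins. There is no depth.
- r.job_done(): hands the job in; it is judged then, once.
The state is a dict: "t": time; "qpos": joint angles; "joint_vel": joint speeds; "effort": joint torques, N m; "position": TCP position; "ee_rot": TCP orientation; "wrist_force": force on the tool from outside, world axes, zero at the start; "torque": the same for the moment, N m; "width": opening from 0.0 (shut) to 1.0 (fully open); "gripper_force": force on a finger pad.
Only numpy, scipy, OpenCV 4.12 (cv2) and the standard library are available. Lean on these libraries where they do the work, as an engineer would, in place of code of your own. Each camera call takes 0.05 s, during which the arm holds its last target. There are 200 camera calls.

## Working session

There is one attempt and no reset: what is moved stays moved. The work goes in short steps, Python scripts to look and compute and a shell command to move; the robot and the scene stay as the last step left them, time stands still between calls to the robot, and variables do not carry over. Pictures are saved under pics/ and viewed, at most 14 in all, crops included, and the job is handed in when it is done.

```bash
ls; mkdir -p pics
cat > h.py <<'E'
import numpy as np, cv2
from bench import r
def snap(n,f):
    c=r.capture(n); cv2.imwrite('pics/'+f+'.png',c['image'][:,:,::-1]); np.savez('pics/'+f+'.npz',**{k:c[k] for k in c if k!='image'},image=c['image']); return c
def ray(c,u,v):
    E=np.array(c['extrinsics']); R=E[:3,:3]; o=-R.T@E[:3,3]
    d=R.T@np.array([(u-c['cx'])/c['fx'],-(v-c['cy'])/c['fy'],-1.]); return o,d/np.linalg.norm(d)
def onz(c,u,v,z):
    o,d=ray(c,u,v); return o+d*(z-o[2])/d[2]
def proj(c,p):
    E=np.array(c['extrinsics']); q=E[:3,:3]@np.asarray(p,float)+E[:3,3]
    return c['cx']+c['fx']*q[0]/-q[2], c['cy']+c['fy']*-q[1]/-q[2]
E
python3 - <<'E'
from h import *
for n in('top','side'):
    c=snap(n,n+'0'); print(n,c.keys(),c['fx'],c['fy'],c['cx'],c['cy'],np.round(c['extrinsics'],3).tolist(), ray(c,320,240))
print(r.read_state())
E
```

```text
pics
top dict_keys(['image', 'fx', 'fy', 'cx', 'cy', 'extrinsics']) 505.4408946951707 505.4408946951707 324.95610855729393 235.06733972136726 [[0.025, -1.0, -0.002, -59.041], [0.997, 0.024, 0.073, -585.53], [-0.073, -0.003, 0.997, -1148.236], [0.0, 0.0, 0.0, 1.0]] (array([ 501.03036976,  -48.61530855, 1188.01614588]), array([ 0.06334848,  0.01291203, -0.99790794]))
side dict_keys(['image', 'fx', 'fy', 'cx', 'cy', 'extrinsics']) 573.6086949585107 573.6086949585107 320.9346191878361 237.9434329505683 [[-0.892, -0.453, -0.01, 490.404], [0.334, -0.672, 0.661, -288.794], [-0.306, 0.586, 0.75, -990.339], [0.0, 0.0, 0.0, 1.0]] (array([230.48032468, 608.46849314, 938.7831097 ]), array([ 0.30633601, -0.58306365, -0.75245932]))
{'t': 0.1, 'qpos': array([-1.26368335e+00,  9.17887709e-02,  1.23180659e+00, -2.15531995e-05,
        1.81977976e+00, -5.67116668e-02]), 'joint_vel': array([ 0.00242559, -0.00280572, -0.00364124, -0.00139842,  0.00023195,
       -0.00032709]), 'effort': array([ 3.31878815e-03, -4.60217392e+01, -4.19217432e+01, -2.54952693e-05,
        1.06232188e-02,  2.17244633e-05]), 'position': array([ 213.41772135, -560.48503187,  230.23759549]), 'ee_rot': array([[ 9.34544563e-01,  3.55845681e-01, -5.58762637e-04],
       [ 3.55846110e-01, -9.34543033e-01,  1.69274314e-03],
       [ 8.01676065e-05, -1.78077741e-03, -9.99998411e-01]]), 'wrist_force': array([-0.76975631, -0.45461218, -0.25338965]), 'torque': array([-0.03148917,  0.0140935 , -0.02126498]), 'gripper_force': 0.0, 'width': 0.9979309987689422}
```

View pics/top0.png

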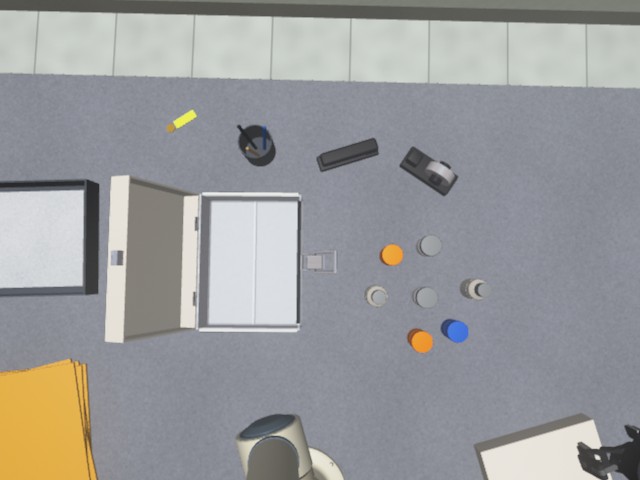

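View pics/side0.png

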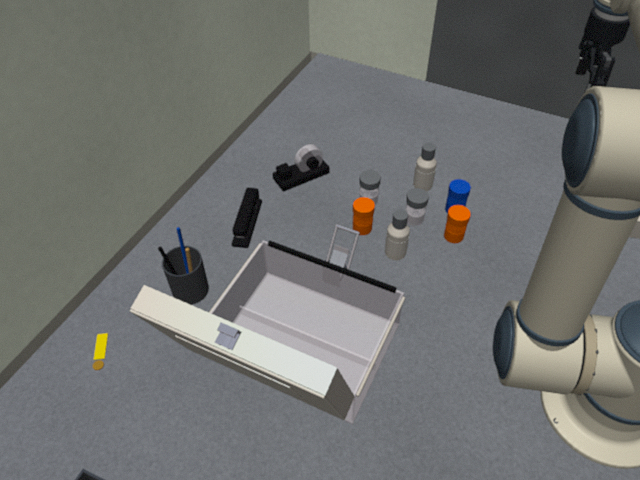

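The top view shows the box with its hinge to the left (world +y) and its latch at (320,262). The bottles are at (376,296) and (478,290), and the grey-lidded jars at (430,246) and (426,297). The side view agrees: 2 talls, 2 shorts, 3 coloured decoys.

Run:
```python
from h import *
T=np.load('pics/top0.npz'); S=np.load('pics/side0.npz')
a=cv2.resize(T['image'][225:365,350:510],None,fx=4.5,fy=4.5,interpolation=cv2.INTER_CUBIC)
b=cv2.resize(S['image'][130:270,340:480],None,fx=4,fy=4,interpolation=cv2.INTER_CUBIC)
cv2.imwrite('pics/cropA.png',a[:,:,::-1])
im=T['image']
for u,v in((430,246),(426,297),(378,297),(481,291),(400,275),(372,291),(470,287)): print(u,v,im[v,u])
g=cv2.cvtColor(im,cv2.COLOR_RGB2GRAY); g4=cv2.resize(g[225:365,350:510],None,fx=4,fy=4,interpolation=cv2.INTER_CUBIC)
for rr,z in(((30,50),75),((18,28),118)):
  C=cv2.HoughCircles(g4,cv2.HOUGH_GRADIENT,1,40,param1=80,param2=16,minRadius=rr[0],maxRadius=rr[1])
  for x,y,q in C[0][:8]:
    u,v=350+(x-1.5)/4,225+(y-1.5)/4; p=onz(T,u,v,z); print(z,round(u,1),round(v,1),q/4,'exp r',505*(23.5 if z==75 else 15)/(1188-z),p.round(1))
for n,u,v in(('bl',300,194),('br',300,330),('hl',200,194),('hr',200,330)): print(n,onz(T,u,v,105).round(1))
```

```text
430 246 [159 163 166]
426 297 [158 161 164]
378 297 [165 168 171]
481 291 [153 157 160]
400 275 [141 142 152]
372 291 [186 181 172]
470 287 [195 189 180]
75 430.0 245.0 9.5 exp r 10.66262353998203 [ 566.6 -276.9   75. ]
75 392.5 254.8 10.9 exp r 10.66262353998203 [ 543.1 -194.6   75. ]
75 416.2 337.8 9.725 exp r 10.66262353998203 [ 363.8 -248.9   75. ]
75 377.0 296.2 10.45 exp r 10.66262353998203 [ 451.4 -162.    75. ]
75 449.5 328.0 9.375 exp r 10.66262353998203 [ 386.6 -321.    75. ]
75 425.8 297.0 9.475 exp r 10.66262353998203 [ 452.4 -268.6   75. ]
75 478.0 288.5 10.025 exp r 10.66262353998203 [ 473.7 -382.8   75. ]
118 377.2 296.5 6.85 exp r 7.079439252336448 [ 452.8 -158.2  118. ]
118 480.5 289.0 6.575 exp r 7.079439252336448 [ 473.9 -375.2  118. ]
bl [668.3  11.1 105. ]
br [377.7   2.9 105. ]
hl [663.1 227.3 105. ]
hr [372.4 214.9 105. ]
```

View pics/cropA.png

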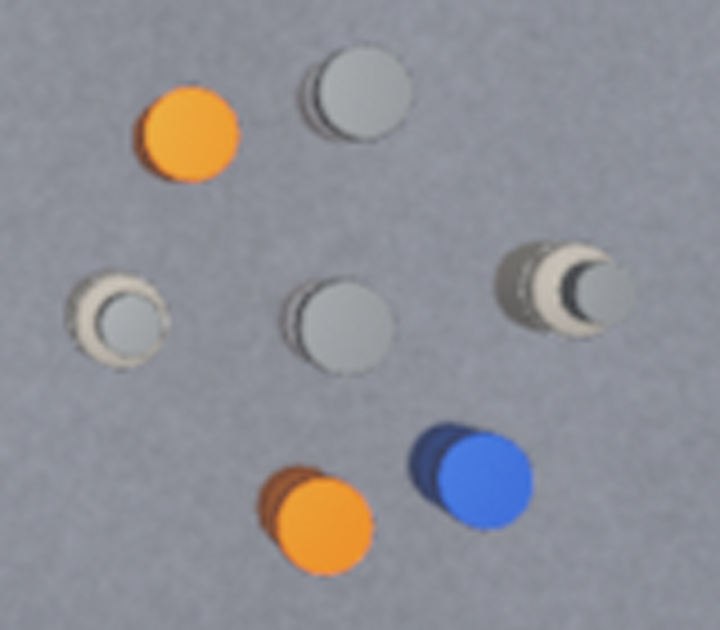

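Run:
```python
from h import *
T=np.load('pics/top0.npz'); S=np.load('pics/side0.npz')
for n,X,Y,z in(('sA',364,93,75),('sB',346,327,75),('t1',129,324,118),('t2',603,293,118)):
    p=onz(T,350+(X+.5)/4.5-.5,225+(Y+.5)/4.5-.5,z); print(n,p.round(1),'side px',np.round(proj(S,p),1))
# box: line fits on top picture, rim edges
im=T['image'].astype(int); g=im.sum(2)/3
for v in (210,235,290,315): print('row',v,g[v,292:306].astype(int).tolist(), g[v,194:212].astype(int).tolist(), 'rib',g[v,248:262].astype(int).tolist())
for u in (215,240,280): print('col',u,g[188:204,u].astype(int).tolist(),g[322:338,u].astype(int).tolist())
```

```text
sA [ 566. -278.   75.] side px [371.  176.4]
sB [ 451.9 -270.3   75. ] side px [418.4 194.5]
t1 [ 452.7 -160.3  118. ] side px [400.9 213.7]
t2 [ 472.5 -381.7  118. ] side px [429.6 146.1]
row 210 [221, 221, 222, 221, 222, 167, 70, 70, 92, 140, 161, 153, 148, 147] [225, 225, 225, 206, 176, 197, 191, 140, 110, 111, 110, 111, 112, 111, 111, 126, 151, 189] rib [223, 222, 222, 222, 222, 224, 230, 225, 203, 211, 222, 222, 223, 222]
row 235 [222, 222, 221, 221, 204, 140, 76, 76, 111, 151, 160, 155, 152, 151] [225, 225, 225, 187, 187, 208, 160, 115, 114, 115, 113, 114, 114, 113, 113, 143, 181, 212] rib [222, 222, 222, 222, 222, 228, 233, 217, 199, 218, 223, 223, 222, 222]
row 290 [222, 222, 222, 221, 175, 91, 78, 85, 137, 164, 158, 152, 151, 152] [224, 206, 184, 204, 192, 142, 115, 116, 116, 117, 118, 117, 116, 129, 153, 190, 217, 221] rib [223, 223, 223, 222, 228, 233, 217, 200, 217, 223, 222, 223, 223, 223]
row 315 [221, 221, 221, 221, 168, 75, 76, 96, 142, 161, 154, 148, 149, 150] [215, 170, 185, 206, 160, 115, 116, 116, 116, 115, 115, 116, 116, 143, 171, 205, 220, 220] rib [221, 221, 222, 222, 229, 229, 211, 204, 219, 222, 221, 221, 222, 221]
col 215 [142, 145, 145, 146, 203, 234, 227, 199, 148, 113, 114, 112, 140, 178, 206, 221] [217, 203, 174, 136, 127, 164, 212, 229, 232, 195, 133, 146, 147, 148, 149, 148]
col 240 [147, 147, 148, 133, 188, 233, 229, 203, 150, 114, 114, 115, 142, 178, 207, 222] [219, 208, 181, 148, 127, 150, 196, 225, 232, 206, 145, 152, 151, 153, 151, 150]
col 280 [149, 151, 151, 150, 192, 230, 231, 216, 167, 116, 116, 115, 123, 161, 201, 218] [221, 213, 188, 158, 129, 139, 183, 223, 231, 217, 169, 150, 150, 149, 150, 150]
```

```bash
python3 -m handwheel '[[[0,0,0],[0,0,-0.15]],[[0,0,0],[0,0,-0.15]],[[0,0,0],[0,0,-0.15]],[[0,0,0],[0,0,-0.15]],[[0,0,0],[0,0,-0.15]],[[0,0,0],[0,0,-0.15]],[[0,0,0],[0,0,-0.15]],[[0,0,0],[0,0,-0.15]],[[0,0,0],[0,0,-0.008]],[[0,0,0],[0,0,0]]]' 60; python3 -c "
from h import *
s=r.read_state();print(s['position'],s['ee_rot'].round(3),s['qpos'])"
```

```text
t: 1.1
position: [213.5, -560.6, 230.8]
ee_rot: [[0.003, 1.0, -0.0], [1.0, -0.003, 0.001], [0.001, -0.0, -1.0]]
wrist_force: [-0.8, -0.5, 0.8]
width: 0.706
gripper_force: 0.0
[ 213.45382368 -560.64867978  230.84076065] [[ 0.003  1.    -0.   ]
 [ 1.    -0.003  0.001]
 [ 0.001 -0.    -1.   ]] [-1.26371832e+00  9.14127533e-02  1.23113734e+00 -3.71366834e-06
  1.81979719e+00 -1.26105074e+00]
```

```bash
python3 -m handwheel '[[[20,29,0],[0,0,0]],[[20,29,0],[0,0,0]],[[20,29,0],[0,0,0]],[[20,29,0],[0,0,0]],[[20,29,0],[0,0,0]],[[20,29,0],[0,0,0]],[[20,29,0],[0,0,0]],[[20,29,0],[0,0,0]],[[19,27,0],[0,0,0]],[[0,0,0],[0,0,0]],[[0,0,0],[0,0,0]]]' 60
python3 - <<'E'
from h import *
T=np.load('pics/top0.npz')
f1=onz(T,300.8,210,113);f2=onz(T,299.5,315,113)
b1=onz(T,254.7,210,29);b2=onz(T,253.3,315,29)
print(f1,f2,b1,b2)
for u in(215,240,280): print(onz(T,u,191.7,105),onz(T,u,331.6,105))
E
```

```text
t: 2.2
position: [472.6, -381.1, 230.9]
ee_rot: [[-0.0, 1.0, -0.001], [1.0, 0.0, 0.0], [0.0, -0.001, -1.0]]
wrist_force: [0.0, -0.6, -0.2]
width: 0.703
gripper_force: 0.0
[632.59530905   8.00672925 113.        ] [409.83449831   4.50286973 113.        ] [640.28654943 118.81591792  29.        ] [400.11935336 113.65761683  29.        ]
[668.87716462 195.0804955  105.        ] [369.88223689 182.96689474 105.        ]
[670.18996727 141.00961818 105.        ] [371.19138753 129.98321757 105.        ]
[672.29002804  54.51365665 105.        ] [373.28561474  45.22608226 105.        ]
```

```bash
python3 -m handwheel '[[[0,0,28],[0,0,0]],[[0,0,28],[0,0,0]],[[0,0,28],[0,0,0]],[[0,0,28],[0,0,0]],[[0,0,19],[0,0,0]],[[0,0,10],[0,0,0]],[[0,0,0],[0,0,0]]]' 60;  python3 -m handwheel '[[[0,0,0],[0,0,0]],[[0,0,0],[0,0,0]],[[0,0,0],[0,0,0]],[[0,0,0],[0,0,0]],[[0,0,0],[0,0,0]],[[0,0,0],[0,0,0]],[[0,0,0],[0,0,0]]]' 20
python3 - <<'E'
from h import *
c=snap('side','s1'); cv2.imwrite('pics/s1c.png',cv2.resize(c['image'][80:240,340:520],None,fx=3.3,fy=3.3)[:,:,::-1])
E
```

```text
t: 2.9
position: [470.9, -381.7, 88.6]
ee_rot: [[0.001, 1.0, -0.002], [1.0, -0.001, 0.002], [0.002, -0.002, -1.0]]
wrist_force: [-0.3, 0.5, -1.0]
width: 0.704
gripper_force: 0.0
t: 3.6
position: [473.1, -382.3, 92.5]
ee_rot: [[-0.001, 1.0, 0.003], [1.0, 0.001, -0.003], [-0.003, 0.003, -1.0]]
wrist_force: [0.5, -0.2, 5.9]
width: 0.329
gripper_force: 59.7
```

View pics/s1c.png

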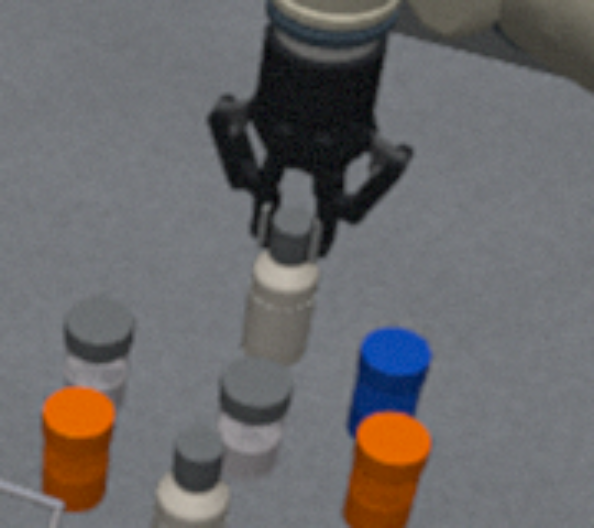

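The side crop shows the fingers shut on the grey cap of the far bottle, which is upright, and the neighbouring jars are untouched.

```bash
python3 -m handwheel '[[[0,0,-10],[0,0,0]],[[0,0,-28],[0,0,0]],[[0,0,-40],[0,0,0]],[[0,0,-40],[0,0,0]],[[0,0,-40],[0,0,0]],[[0,0,-10],[0,0,0]],[[0,0,0],[0,0,0]]]';  python3 -m handwheel '[[[10,2,0],[0,0,0]],[[25,5,0],[0,0,0]],[[35,7,0],[0,0,0]],[[40,8,0],[0,0,0]],[[40,8,0],[0,0,0]],[[40,8,0],[0,0,0]],[[40,8,0],[0,0,0]],[[40,8,0],[0,0,0]],[[40,8,0],[0,0,0]],[[40,8,0],[0,0,0]],[[40,8,0],[0,0,0]],[[40,8,0],[0,0,0]]]';  python3 -m handwheel '[[[40,8,0],[0,0,0]],[[35,7,0],[0,0,0]],[[25,5,0],[0,0,0]],[[15,1,0],[0,0,0]],[[8.5,0,0],[0,0,0]],[[0,0,0],[0,0,0]],[[0,0,0],[0,0,0]]]'
```

```text
t: 4.35
position: [472.8, -381.8, 260.7]
ee_rot: [[-0.001, 1.0, 0.003], [1.0, 0.001, -0.003], [-0.003, 0.003, -1.0]]
wrist_force: [0.8, -0.4, -1.9]
width: 0.328
gripper_force: 59.5
t: 5.55
position: [556.8, 50.9, 255.0]
ee_rot: [[-0.001, 1.0, -0.005], [1.0, 0.001, 0.0], [0.0, -0.005, -1.0]]
wrist_force: [0.1, -0.7, -0.7]
width: 0.331
gripper_force: 59.4
t: 6.25
position: [578.6, 171.2, 258.0]
ee_rot: [[-0.0, 1.0, -0.0], [1.0, 0.0, -0.001], [-0.001, -0.0, -1.0]]
wrist_force: [0.7, -0.7, -1.4]
width: 0.332
gripper_force: 59.4
```

```bash
python3 -m handwheel '[[[0,0,15],[0,0,0]],[[0,0,30],[0,0,0]],[[0,0,30],[0,0,0]],[[0,0,30],[0,0,0]],[[0,0,25],[0,0,0]],[[0,0,15],[0,0,0]],[[0,0,5],[0,0,0]],[[0,0,3],[0,0,0]],[[0,0,2],[0,0,0]],[[0,0,2],[0,0,0]],[[0,0,2],[0,0,0]],[[0,0,0],[0,0,0]]]'
```

```text
t: 7.45
position: [578.9, 172.2, 99.5]
ee_rot: [[-0.001, 1.0, 0.0], [1.0, 0.001, 0.0], [0.0, 0.0, -1.0]]
wrist_force: [-0.7, 0.9, -2.0]
width: 0.327
gripper_force: 59.4
```

```bash
python3 -m handwheel '[[[0,0,1.5],[0,0,0]],[[0,0,1.5],[0,0,0]],[[0,0,1],[0,0,0]],[[0,0,0],[0,0,0]],[[0,0,0],[0,0,0]]]'
```

```text
t: 7.95
position: [579.0, 172.3, 96.4]
ee_rot: [[-0.001, 1.0, 0.001], [1.0, 0.001, 0.0], [0.0, 0.001, -1.0]]
wrist_force: [-1.7, 0.1, 5.9]
width: 0.328
gripper_force: 60.1
```

```bash
python3 -m handwheel '[[[0,0,0],[0,0,0]],[[0,0,0],[0,0,0]],[[0,0,0],[0,0,0]],[[0,0,0],[0,0,0]],[[0,0,-10],[0,0,0]],[[0,0,-30],[0,0,0]],[[0,0,-40],[0,0,0]],[[0,0,-40],[0,0,0]],[[0,0,-20],[0,0,0]],[[0,0,0],[0,0,0]]]' 55;  python3 -m handwheel '[[[-13,-5,0],[0,0,0]],[[-30,-11,0],[0,0,0]],[[-40,-15,0],[0,0,0]],[[-40,-15,0],[0,0,0]],[[-40,-15,0],[0,0,0]],[[-40,-15,0],[0,0,0]],[[-40,-15,0],[0,0,0]],[[-40,-15,0],[0,0,0]],[[-30,-11,0],[0,0,0]],[[-19,-9,0],[0,0,0]],[[0,0,0],[0,0,0]],[[0,0,0],[0,0,0]]]'
python3 - <<'E'
from h import *
c=snap('top','t2'); s=snap('side','s2')
im=np.vstack([cv2.resize(c['image'][180:350,190:510],(640,340)),cv2.resize(s['image'][90:440,130:540],(300,256)).repeat(1,0)[:, :].copy() if 0 else cv2.resize(c['image'][180:190,190:510],(640,20))])
cv2.imwrite('pics/t2c.png',im[:,:,::-1]); print(r.read_state()['position'])
E
```

```text
t: 8.95
position: [580.1, 172.4, 241.1]
ee_rot: [[-0.001, 1.0, 0.009], [1.0, 0.001, 0.002], [0.002, 0.009, -1.0]]
wrist_force: [0.1, 0.3, -0.4]
width: 0.645
gripper_force: 0.0
t: 10.15
position: [452.2, -160.2, 233.6]
ee_rot: [[0.001, 1.0, -0.002], [1.0, -0.001, 0.001], [0.001, -0.002, -1.0]]
wrist_force: [-0.3, 0.4, -0.6]
width: 0.648
gripper_force: 0.0
[ 452.87715198 -159.35711978  234.25208079]
```

View pics/t2c.png

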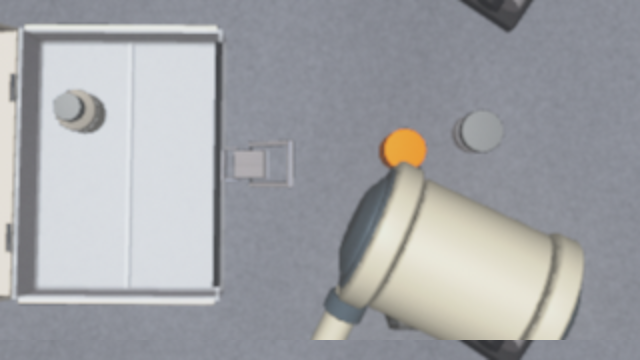

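The bottle stands in the back row at crop (72,107), and the jar in view hasn't moved. Next is the second bottle.

```bash
python3 -m handwheel '[[[0,0,28],[0,0,0]],[[0,0,30],[0,0,0]],[[0,0,30],[0,0,0]],[[0,0,28],[0,0,0]],[[0,0,15],[0,0,0]],[[0,0,10],[0,0,0]],[[0,0,1],[0,0,0]],[[0,0,0],[0,0,0]]]' 55;  python3 -m handwheel '[[[0,0,0],[0,0,0]],[[0,0,0],[0,0,0]],[[0,0,0],[0,0,0]],[[0,0,0],[0,0,0]],[[0,0,0],[0,0,0]],[[0,0,0],[0,0,0]]]' 20; python3 -m handwheel '[[[0,0,-10],[0,0,0]],[[0,0,-28],[0,0,0]],[[0,0,-40],[0,0,0]],[[0,0,-40],[0,0,0]],[[0,0,-40],[0,0,0]],[[0,0,-10],[0,0,0]],[[0,0,0],[0,0,0]]]';  python3 -m handwheel '[[[10,0,0],[0,0,0]],[[25,1,0],[0,0,0]],[[40,1,0],[0,0,0]],[[40,1,0],[0,0,0]],[[40,1,0],[0,0,0]],[[40,1,0],[0,0,0]],[[40,1,0],[0,0,0]],[[40,1,0],[0,0,0]],[[30,1,0],[0,0,0]],[[15,1,0],[0,0,0]],[[10,0,0],[0,0,0]],[[0,0,0],[0,0,0]]]'
```

```text
t: 11.05
position: [453.6, -160.0, 94.3]
ee_rot: [[-0.001, 1.0, 0.001], [1.0, 0.001, -0.001], [-0.001, 0.001, -1.0]]
wrist_force: [-0.6, -0.1, 0.3]
width: 0.646
gripper_force: 0.0
t: 11.65
position: [453.7, -160.4, 95.0]
ee_rot: [[-0.001, 1.0, 0.002], [1.0, 0.001, -0.001], [-0.001, 0.002, -1.0]]
wrist_force: [-1.7, -0.2, 6.5]
width: 0.33
gripper_force: 59.4
t: 12.35
position: [453.7, -160.3, 263.4]
ee_rot: [[-0.001, 1.0, 0.004], [1.0, 0.001, -0.001], [-0.001, 0.004, -1.0]]
wrist_force: [-0.5, -0.6, -1.8]
width: 0.329
gripper_force: 59.6
t: 13.55
position: [461.3, 170.5, 259.9]
ee_rot: [[-0.002, 1.0, -0.002], [1.0, 0.002, -0.001], [-0.001, -0.002, -1.0]]
wrist_force: [-0.5, -1.1, -1.1]
width: 0.326
gripper_force: 59.6
```

```bash
python3 -m handwheel '[[[0,0,15],[0,0,0]],[[0,0,30],[0,0,0]],[[0,0,30],[0,0,0]],[[0,0,30],[0,0,0]],[[0,0,25],[0,0,0]],[[0,0,15],[0,0,0]],[[0,0,5],[0,0,0]],[[0,0,3],[0,0,0]],[[0,0,2],[0,0,0]],[[0,0,1],[0,0,0]],[[0,0,0],[0,0,0]],[[0,0,0],[0,0,0]]]'
```

```text
t: 14.75
position: [462.1, 170.1, 105.9]
ee_rot: [[-0.001, 1.0, 0.001], [1.0, 0.001, 0.0], [0.0, 0.001, -1.0]]
wrist_force: [-0.2, -0.1, -1.6]
width: 0.332
gripper_force: 59.6
```

```bash
python3 -m handwheel '[[[0,0,3],[0,0,0]],[[0,0,1.5],[0,0,0]],[[0,0,1],[0,0,0]],[[0,0,0.7],[0,0,0]],[[0,0,0],[0,0,0]],[[0,0,0],[0,0,0]]]'
```

```text
t: 15.35
position: [461.8, 170.0, 99.1]
ee_rot: [[-0.001, 1.0, 0.0], [1.0, 0.001, 0.0], [0.0, 0.0, -1.0]]
wrist_force: [-0.1, 0.3, -1.0]
width: 0.331
gripper_force: 59.6
```

```bash
python3 -m handwheel '[[[0,0,1],[0,0,0]],[[0,0,0.5],[0,0,0]],[[0,0,0],[0,0,0]],[[0,0,0],[0,0,0]]]'; python3 -m handwheel '[[[0,0,0],[0,0,0]],[[0,0,0],[0,0,0]],[[0,0,0],[0,0,0]],[[0,0,0],[0,0,0]],[[0,0,-10],[0,0,0]],[[0,0,-30],[0,0,0]],[[0,0,-40],[0,0,0]],[[0,0,-40],[0,0,0]],[[0,0,-20],[0,0,0]],[[0,0,0],[0,0,0]]]' 55
python3 - <<'E'
from h import *
c=snap('top','t3'); s=snap('side','s3')
def circ(c):
    a=cv2.resize(c['image'][225:365,350:510],None,fx=4,fy=4,interpolation=cv2.INTER_CUBIC).astype(int)
    m=((a[:,:,2]-a[:,:,0]<9)&(a[:,:,2]-a[:,:,0]>=-2)&(a.mean(2)>148)).astype(np.uint8)*255
    m=cv2.morphologyEx(m,cv2.MORPH_OPEN,np.ones((13,13)))
    for q in cv2.findContours(m,cv2.RETR_EXTERNAL,cv2.CHAIN_APPROX_NONE)[0]:
        (x,y),R=cv2.minEnclosingCircle(q)
        if R>15: u,v=350+(x+.5)/4-.5,225+(y+.5)/4-.5; print(round(u,1),round(v,1),R/4,onz(c,u,v,75).round(1))
circ(np.load('pics/top0.npz'));print();circ(c)
cv2.imwrite('pics/t3c.png',np.hstack([cv2.resize(c['image'][180:370,190:510],(480,285)),cv2.resize(s['image'][130:415,230:480],(250,285))])[:,:,::-1])
E
```

```text
t: 15.75
position: [461.9, 170.2, 99.0]
ee_rot: [[-0.001, 1.0, 0.001], [1.0, 0.001, 0.001], [0.001, 0.001, -1.0]]
wrist_force: [-3.1, -0.4, 4.8]
width: 0.332
gripper_force: 60.3
t: 16.75
position: [463.0, 170.4, 242.6]
ee_rot: [[-0.001, 1.0, 0.008], [1.0, 0.001, 0.002], [0.002, 0.008, -1.0]]
wrist_force: [0.2, -0.5, 0.1]
width: 0.645
gripper_force: 0.0
378.7 296.9 6.935667037963867 [ 450.2 -165.7   75. ]
426.9 297.4 10.162420272827148 [ 451.6 -271.2   75. ]
484.1 289.9 6.250024795532227 [ 471.1 -396.2   75. ]
431.1 244.7 10.128470420837402 [ 567.3 -279.2   75. ]

427.0 297.3 10.238874435424805 [ 451.8 -271.4   75. ]
431.0 244.7 10.11049747467041 [ 567.3 -279.2   75. ]
```

View pics/t3c.png

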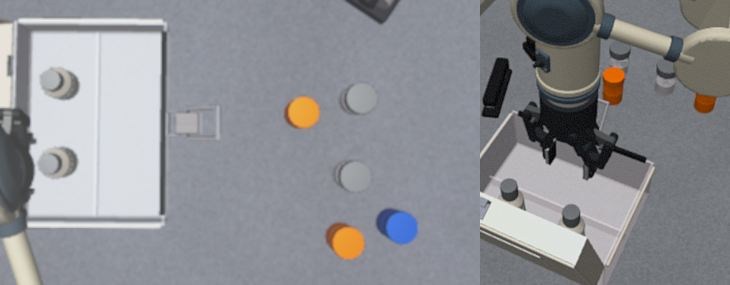

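Both bottles stand in the back row, and both jars are still where they were first seen. Now the first jar.

```bash
python3 -m handwheel '[[[-13,0,0],[0,0,0]],[[-30,-1,0],[0,0,0]],[[-42,-1,0],[0,0,0]],[[-42,-1,0],[0,0,0]],[[-42,-1,0],[0,0,0]],[[-42,-1,0],[0,0,0]],[[-42,-1,0],[0,0,0]],[[-42,-1,0],[0,0,0]],[[-42,-1,0],[0,0,0]],[[-42,-1,0],[0,0,0]],[[-35,-1,0],[0,0,0]],[[-27,-1,0],[0,0,0]]]' 65; python3 -m handwheel '[[[0,0,0],[0,0,0]],[[0,0,20],[0,0,0]],[[0,0,35],[0,0,0]],[[0,0,40],[0,0,0]],[[0,0,30],[0,0,0]],[[0,0,10],[0,0,0]],[[0,0,0],[0,0,0]]]'
```

```text
t: 18.05
position: [449.5, -273.5, 235.3]
ee_rot: [[0.001, 1.0, -0.003], [1.0, -0.001, 0.002], [0.002, -0.003, -1.0]]
wrist_force: [-0.1, -0.5, -1.1]
width: 0.762
gripper_force: 0.0
t: 18.75
position: [449.9, -269.9, 100.4]
ee_rot: [[-0.001, 1.0, -0.004], [1.0, 0.001, 0.003], [0.003, -0.004, -1.0]]
wrist_force: [0.7, -0.2, -0.2]
width: 0.766
gripper_force: 0.0
```

Run:
```python
from h import *
c=snap('side','s4'); cv2.imwrite('pics/s4c.png',cv2.resize(c['image'][100:270,340:520],None,fx=3.2,fy=3.2)[:,:,::-1]); print(r.read_state()['position'])
```

```text
[ 450.93926616 -270.61170345  102.64689261]
```

View pics/s4c.png

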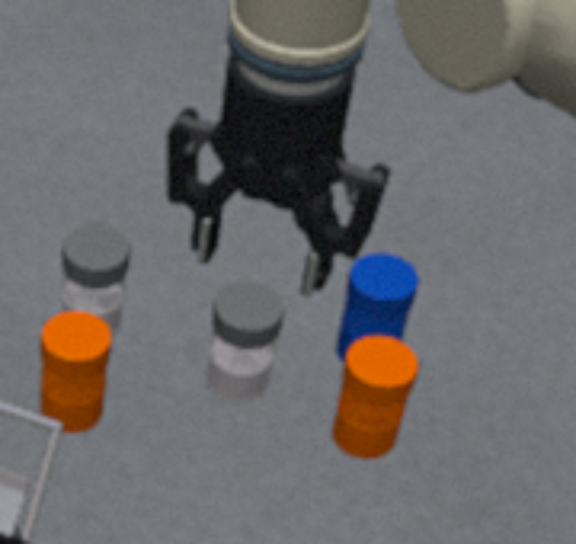

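The crop shows the open fingers centred over the jar with all the neighbours clear.

```bash
python3 -m handwheel '[[[0,0,20],[0,0,0]],[[0,0,22],[0,0,0]],[[0,0,12],[0,0,0]],[[0,1,3],[0,0,0]],[[0,0,0],[0,0,0]],[[0,0,0],[0,0,0]]]' 65; python3 -m handwheel '[[[0,0,0],[0,0,0]],[[0,0,0],[0,0,0]],[[0,0,0],[0,0,0]],[[0,0,0],[0,0,0]],[[0,0,0],[0,0,0]]]' 35; python3 -m handwheel '[[[0,0,-10],[0,0,0]],[[0,0,-30],[0,0,0]],[[0,0,-40],[0,0,0]],[[0,0,-40],[0,0,0]],[[0,0,-40],[0,0,0]],[[0,0,-20],[0,0,0]],[[0,0,0],[0,0,0]],[[0,0,0],[0,0,0]]]'; python3 -m handwheel '[[[10,1,0],[0,0,0]],[[25,1,0],[0,0,0]],[[40,1,0],[0,0,0]],[[40,1,0],[0,0,0]],[[40,1,0],[0,0,0]],[[40,1,0],[0,0,0]],[[40,1,0],[0,0,0]],[[40,1,0],[0,0,0]],[[30,1,0],[0,0,0]],[[18,1,0],[0,0,0]],[[9,0,0],[0,0,0]],[[0,0,0],[0,0,0]]]'
```

```text
t: 19.4
position: [453.0, -271.5, 47.2]
ee_rot: [[-0.001, 1.0, 0.002], [1.0, 0.001, -0.001], [-0.001, 0.002, -1.0]]
wrist_force: [-0.3, -0.4, -0.7]
width: 0.76
gripper_force: 0.0
t: 19.9
position: [452.8, -271.5, 47.1]
ee_rot: [[-0.001, 1.0, 0.002], [1.0, 0.001, -0.001], [-0.001, 0.002, -1.0]]
wrist_force: [-1.1, 0.3, 5.3]
width: 0.53
gripper_force: 61.5
t: 20.7
position: [452.1, -270.9, 224.8]
ee_rot: [[-0.001, 1.0, -0.001], [1.0, 0.001, 0.0], [0.0, -0.001, -1.0]]
wrist_force: [1.3, 0.4, -1.9]
width: 0.532
gripper_force: 61.7
t: 21.9
position: [461.2, 62.0, 224.1]
ee_rot: [[-0.003, 1.0, -0.003], [1.0, 0.003, -0.0], [-0.0, -0.003, -1.0]]
wrist_force: [0.8, -1.1, -1.4]
width: 0.531
gripper_force: 61.7
```

```bash
python3 -m handwheel '[[[0,0,20],[0,0,0]],[[0,0,35],[0,0,0]],[[0,0,35],[0,0,0]],[[0,0,35],[0,0,0]],[[0,0,25],[0,0,0]],[[0,0,12],[0,0,0]],[[0,0,5],[0,0,0]],[[0,0,2],[0,0,0]],[[0,0,0],[0,0,0]],[[0,0,0],[0,0,0]]]'
```

```text
t: 22.9
position: [462.8, 61.0, 58.1]
ee_rot: [[-0.001, 1.0, 0.002], [1.0, 0.001, 0.0], [0.0, 0.002, -1.0]]
wrist_force: [-0.0, -0.2, -1.3]
width: 0.533
gripper_force: 61.7
```

```bash
python3 -m handwheel '[[[0,0,3],[0,0,0]],[[0,0,2],[0,0,0]],[[0,0,1],[0,0,0]],[[0,0,1],[0,0,0]],[[0,0,0.5],[0,0,0]],[[0,0,0],[0,0,0]],[[0,0,0],[0,0,0]]]'
```

```text
t: 23.6
position: [462.0, 61.1, 51.1]
ee_rot: [[-0.001, 1.0, 0.001], [1.0, 0.001, 0.0], [0.0, 0.001, -1.0]]
wrist_force: [-5.1, -0.4, 9.7]
width: 0.528
gripper_force: 62.8
```

```bash
python3 -m handwheel '[[[0,0,0],[0,0,0]],[[0,0,0],[0,0,0]],[[0,0,0],[0,0,0]],[[0,0,-10],[0,0,0]],[[0,0,-30],[0,0,0]],[[0,0,-40],[0,0,0]],[[0,0,-40],[0,0,0]],[[0,0,-40],[0,0,0]],[[0,0,-20],[0,0,0]],[[0,0,0],[0,0,0]]]' 65
python3 - <<'E'
from h import *
c=snap('top','t5')
a=cv2.resize(c['image'][225:365,350:510],None,fx=4,fy=4,interpolation=cv2.INTER_CUBIC).astype(int)
m=((a[:,:,2]-a[:,:,0]<9)&(a[:,:,2]-a[:,:,0]>=-2)&(a.mean(2)>148)).astype(np.uint8)*255
m=cv2.morphologyEx(m,cv2.MORPH_OPEN,np.ones((13,13)))
for q in cv2.findContours(m,cv2.RETR_EXTERNAL,cv2.CHAIN_APPROX_NONE)[0]:
    (x,y),R=cv2.minEnclosingCircle(q)
    if R>15: u,v=350+(x+.5)/4-.5,225+(y+.5)/4-.5; print(round(u,1),round(v,1),R/4,onz(c,u,v,75).round(1))
print(r.read_state()['position'])
E
```

```text
t: 24.6
position: [463.2, 61.1, 233.9]
ee_rot: [[-0.001, 1.0, 0.008], [1.0, 0.001, 0.0], [0.0, 0.008, -1.0]]
wrist_force: [-0.1, -0.8, 0.8]
width: 0.76
gripper_force: 0.0
431.1 244.9 10.133258819580078 [ 566.9 -279.3   75. ]
[462.55598294  61.04621755 231.14697325]
```

```bash
python3 -m handwheel '[[[-13,4,0],[0,0,0]],[[-30,9,0],[0,0,0]],[[-40,12,0],[0,0,0]],[[-40,12,0],[0,0,0]],[[-40,12,0],[0,0,0]],[[-40,12,0],[0,0,0]],[[-40,12,0],[0,0,0]],[[-40,12,0],[0,0,0]],[[-30,10,0],[0,0,0]],[[-20,6,0],[0,0,0]],[[-7,3,0],[0,0,0]],[[0,0,0],[0,0,0]]]'; python3 -m handwheel '[[[0,0,20],[0,0,0]],[[0,0,35],[0,0,0]],[[0,0,40],[0,0,0]],[[0,0,30],[0,0,0]],[[0,0,5],[0,0,0]],[[0,0,0],[0,0,0]],[[0,0,0],[0,0,0]]]'
python3 - <<'E'
from h import *
c=snap('side','s6'); cv2.imwrite('pics/s6c.png',cv2.resize(c['image'][90:260,280:460],None,fx=2.5,fy=2.5)[:,:,::-1]); print(r.read_state()['position'])
E
```

```text
t: 25.85
position: [565.6, -279.9, 226.8]
ee_rot: [[0.001, 1.0, -0.003], [1.0, -0.001, 0.002], [0.002, -0.003, -1.0]]
wrist_force: [0.3, 0.6, 0.3]
width: 0.761
gripper_force: 0.0
t: 26.55
position: [567.1, -278.9, 101.7]
ee_rot: [[-0.002, 1.0, 0.003], [1.0, 0.002, -0.002], [-0.002, 0.003, -1.0]]
wrist_force: [-0.0, -0.5, 0.4]
width: 0.766
gripper_force: 0.0
[ 567.33949947 -279.13989518  102.15469591]
```

View pics/s6c.png

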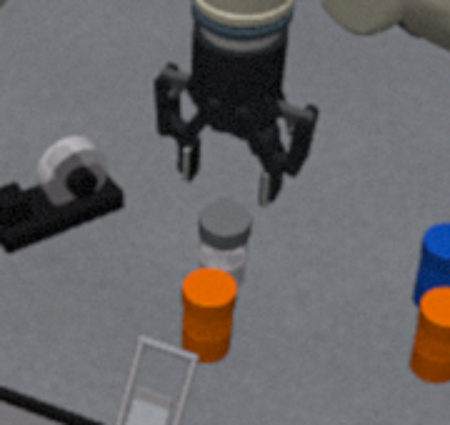

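The fingers are centred over the second jar.

```bash
python3 -m handwheel '[[[0,0,20],[0,0,0]],[[0,0,22],[0,0,0]],[[0,0,10],[0,0,0]],[[0,0,3],[0,0,0]],[[0,0,0],[0,0,0]],[[0,0,0],[0,0,0]]]' 65; python3 -m handwheel '[[[0,0,0],[0,0,0]],[[0,0,0],[0,0,0]],[[0,0,0],[0,0,0]],[[0,0,0],[0,0,0]],[[0,0,0],[0,0,0]]]' 35; python3 -m handwheel '[[[0,0,-10],[0,0,0]],[[0,0,-30],[0,0,0]],[[0,0,-40],[0,0,0]],[[0,0,-40],[0,0,0]],[[0,0,-40],[0,0,0]],[[0,0,-20],[0,0,0]],[[0,0,0],[0,0,0]],[[0,0,0],[0,0,0]]]'; python3 -m handwheel '[[[10,0,0],[0,0,0]],[[25,1,0],[0,0,0]],[[40,2,0],[0,0,0]],[[40,2,0],[0,0,0]],[[40,2,0],[0,0,0]],[[40,2,0],[0,0,0]],[[40,2,0],[0,0,0]],[[40,2,0],[0,0,0]],[[37,1,0],[0,0,0]],[[20,1,0],[0,0,0]],[[10,0,0],[0,0,0]],[[0,0,0],[0,0,0]]]'
```

```text
t: 27.2
position: [567.0, -279.3, 45.8]
ee_rot: [[-0.001, 1.0, 0.002], [1.0, 0.001, -0.001], [-0.001, 0.002, -1.0]]
wrist_force: [0.6, 0.2, 0.1]
width: 0.757
gripper_force: 0.0
t: 27.7
position: [567.1, -279.3, 45.8]
ee_rot: [[-0.001, 1.0, 0.003], [1.0, 0.001, -0.001], [-0.001, 0.003, -1.0]]
wrist_force: [0.9, -0.2, 6.2]
width: 0.532
gripper_force: 61.4
t: 28.5
position: [566.0, -278.8, 223.2]
ee_rot: [[-0.001, 1.0, -0.001], [1.0, 0.001, 0.0], [0.0, -0.001, -1.0]]
wrist_force: [-0.1, 0.1, -1.9]
width: 0.534
gripper_force: 61.5
t: 29.7
position: [580.1, 64.4, 222.3]
ee_rot: [[-0.003, 1.0, -0.003], [1.0, 0.003, -0.0], [-0.0, -0.003, -1.0]]
wrist_force: [-0.6, -0.6, -1.6]
width: 0.534
gripper_force: 61.5
```

```bash
python3 -m handwheel '[[[0,0,20],[0,0,0]],[[0,0,35],[0,0,0]],[[0,0,35],[0,0,0]],[[0,0,35],[0,0,0]],[[0,0,25],[0,0,0]],[[0,0,12],[0,0,0]],[[0,0,5],[0,0,0]],[[0,0,2],[0,0,0]],[[0,0,0],[0,0,0]],[[0,0,0],[0,0,0]]]'; python3 -m handwheel '[[[0,0,3],[0,0,0]],[[0,0,1],[0,0,0]],[[0,0,1],[0,0,0]],[[0,0,1],[0,0,0]],[[0,0,0.5],[0,0,0]],[[0,0,0],[0,0,0]],[[0,0,0],[0,0,0]]]'
```

```text
t: 30.7
position: [581.8, 63.1, 56.9]
ee_rot: [[-0.001, 1.0, 0.003], [1.0, 0.001, 0.0], [0.0, 0.003, -1.0]]
wrist_force: [0.9, -0.8, -1.7]
width: 0.539
gripper_force: 61.5
t: 31.4
position: [581.0, 63.2, 49.7]
ee_rot: [[-0.001, 1.0, 0.001], [1.0, 0.001, 0.0], [0.0, 0.001, -1.0]]
wrist_force: [-2.2, 0.8, 5.8]
width: 0.533
gripper_force: 62.2
```

```bash
python3 -m handwheel '[[[0,0,0],[0,0,0]],[[0,0,0],[0,0,0]],[[0,0,0],[0,0,0]],[[0,0,-10],[0,0,0]],[[0,0,-30],[0,0,0]],[[0,0,-40],[0,0,0]],[[0,0,-40],[0,0,0]],[[0,0,-40],[0,0,0]],[[0,0,-40],[0,0,0]],[[0,0,-40],[0,0,0]],[[0,0,-40],[0,0,0]],[[0,0,-50],[0,0,0]]]' 65; python3 -m handwheel '[[[0,0,0],[0,0,0]],[[0,0,0],[0,0,0]],[[0,0,0],[0,0,0]]]' 0;python3 - <<'E'
from h import *
c=snap('top','t7'); s=snap('side','s7')
cv2.imwrite('pics/t7c.png',np.hstack([cv2.resize(c['image'][160:360,90:350],(390,300)),cv2.resize(s['image'][215:415,120:410],(410,300))])[:,:,::-1]); print(r.read_state()['position'],r.read_state()['qpos'])
E
```

```text
t: 32.6
position: [580.3, 63.1, 379.7]
ee_rot: [[-0.001, 1.0, -0.001], [1.0, 0.001, -0.0], [-0.0, -0.001, -1.0]]
wrist_force: [1.9, -0.4, -0.1]
width: 0.765
gripper_force: 0.0
t: 32.9
position: [580.8, 63.1, 377.2]
ee_rot: [[-0.001, 1.0, -0.002], [1.0, 0.001, -0.0], [-0.0, -0.002, -1.0]]
wrist_force: [0.0, -0.5, -0.3]
width: 0.254
gripper_force: 0.0
[580.6541458   63.08661832 376.34466074] [ 4.99829957e-02  1.36130852e-01  9.19777924e-01 -9.87021614e-06
  2.08947455e+00  4.90117069e-02]
```

View pics/t7c.png

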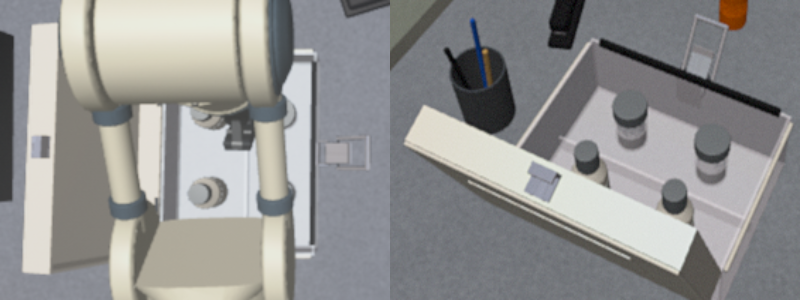

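All four items stand in their rows. The fingers now go over and behind the open lid.

```bash
python3 -m handwheel '[[[15,-3,0],[0,0,0]],[[30,-6,0],[0,0,0]],[[38,-8,0],[0,0,0]],[[38,-8,0],[0,0,0]],[[38,-8,0],[0,0,0]],[[38,-8,0],[0,0,0]],[[38,-8,0],[0,0,0]],[[38,-7,0],[0,0,0]],[[25,-4,0],[0,0,0]],[[4,0,0],[0,0,0]],[[0,0,0],[0,0,0]],[[0,0,0],[0,0,0]]]' 0; python3 -m handwheel '[[[0,0,15],[0,0,0]],[[0,0,30],[0,0,0]],[[0,0,30],[0,0,0]],[[0,0,20],[0,0,0]],[[0,0,5],[0,0,0]],[[0,0,0],[0,0,0]],[[0,0,0],[0,0,0]]]'
```

```text
t: 34.2
position: [520.6, 364.5, 378.4]
ee_rot: [[-0.0, 1.0, -0.0], [1.0, 0.0, -0.001], [-0.001, -0.0, -1.0]]
wrist_force: [0.3, -0.1, -0.8]
width: -0.003
gripper_force: 0.0
t: 34.9
position: [521.0, 364.6, 280.6]
ee_rot: [[-0.0, 1.0, 0.002], [1.0, 0.0, 0.001], [0.001, 0.002, -1.0]]
wrist_force: [0.4, 0.5, -0.7]
width: -0.002
gripper_force: 0.0
```

```bash
python3 -m handwheel '[[[-15,0,0],[0,0,0]],[[-15,0,0],[0,0,0]],[[-15,0,-2],[0,0,0]],[[-15,0,-3],[0,0,0]],[[-15,0,-3],[0,0,0]],[[-15,0,-2],[0,0,0]],[[-15,0,-2],[0,0,0]],[[-15,0,-2],[0,0,0]],[[-12,0,-1],[0,0,0]],[[-12,0,0],[0,0,0]],[[-10,0,0],[0,0,0]],[[0,0,0],[0,0,0]]]'
python3 - <<'E'
from h import *
c=snap('side','s8'); 
cv2.imwrite('pics/s8c.png',cv2.resize(c['image'][60:440,80:560],(480,380))[:,:,::-1])
E
```

```text
t: 36.1
position: [520.8, 209.8, 293.6]
ee_rot: [[0.001, 1.0, 0.0], [1.0, -0.001, -0.0], [-0.0, 0.0, -1.0]]
wrist_force: [0.8, -0.5, -0.3]
width: 0.005
gripper_force: 0.0
```

View pics/s8c.png

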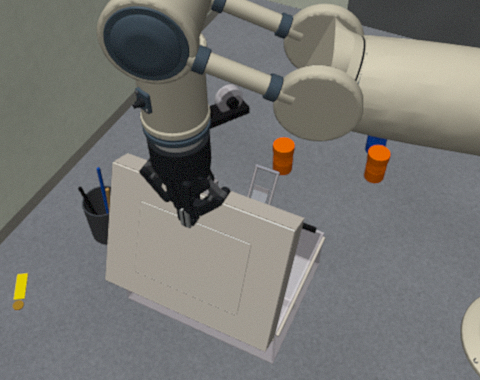

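The lid is past its tipping point and sinking shut; the fingers move clear to in front of the latch.

```bash
python3 -m handwheel '[[[0,0,-20],[0,0,0]],[[0,0,-40],[0,0,0]],[[0,0,-40],[0,0,0]],[[-20,0,-10],[0,0,0]],[[-40,0,0],[0,0,0]],[[-40,0,0],[0,0,0]],[[-40,0,0],[0,0,0]],[[-40,0,0],[0,0,0]],[[-40,0,0],[0,0,0]],[[-40,0,0],[0,0,0]],[[-40,0,0],[0,0,0]],[[-40,0,0],[0,0,0]]]';python3 -m handwheel '[[[-40,0,0],[0,0,0]],[[-40,0,0],[0,0,0]],[[-40,0,0],[0,0,0]],[[-20,0,0],[0,0,0]],[[-10,0,0],[0,0,0]],[[0,0,0],[0,0,0]],[[0,0,0],[0,0,0]]]'
python3 - <<'E'
from h import *
c=snap('top','t9'); s=snap('side','s9')
cv2.imwrite('pics/t9c.png',np.hstack([cv2.resize(c['image'][220:305,285:385],None,fx=4,fy=4,interpolation=cv2.INTER_CUBIC)[:340],cv2.resize(s['image'][190:275,300:400],None,fx=4,fy=4,interpolation=cv2.INTER_CUBIC)])[:,:,::-1]); print(r.read_state()['position'],r.read_state()['qpos'])
E
```

```text
t: 37.35
position: [521.1, -130.0, 403.5]
ee_rot: [[-0.002, 1.0, 0.0], [1.0, 0.002, 0.0], [0.0, 0.0, -1.0]]
wrist_force: [-0.3, -0.4, -0.2]
width: -0.002
gripper_force: 0.0
t: 38.05
position: [521.6, -277.7, 403.9]
ee_rot: [[-0.002, 1.0, 0.0], [1.0, 0.002, 0.0], [0.0, 0.0, -1.0]]
wrist_force: [-0.4, 0.3, 0.9]
width: -0.0
gripper_force: 0.0
[ 521.51283071 -277.38928717  404.28857405] [-5.46618923e-01  1.82321654e-01  8.15487466e-01  3.95430404e-04
  2.14284835e+00 -5.49407270e-01]
```

View pics/t9c.png

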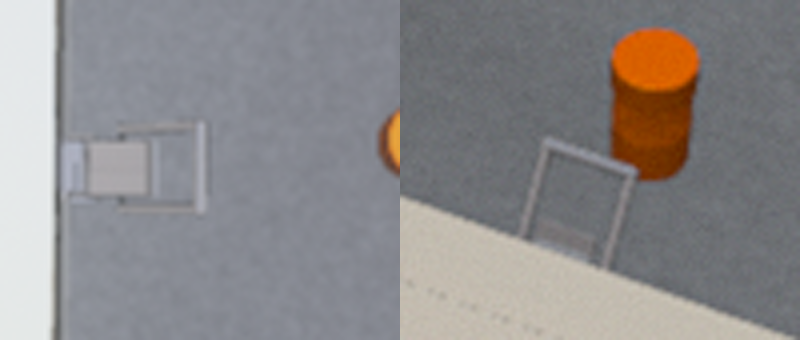

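The lid is shut. The loop's bar is at crop (202,166) in the top view and (589,158) in the side view.

Run:
```python
from h import *
T=np.load('pics/t9.npz');S=np.load('pics/s9.npz')
o1,d1=ray(T,335.1,261.1);o2,d2=ray(S,346.9,229.1)
A=np.c_[d1,-d2];k=np.linalg.lstsq(A,o2-o1,rcond=None)[0];p,q=o1+d1*k[0],o2+d2*k[1]
print(p,q,p-q)
C=np.array([521,116.3,0]);xb=np.array([-.022,1,0]);m=(p+q)/2
print('box frame',(m-C)@xb,(m-C)@np.array([-1,-.022,0]),m[2])
for X,Y in((202,122),(202,212)): print(onz(T,285+(X+.5)/4-.5,220+(Y+.5)/4-.5,m[2]))
```

```text
[524.80534153 -67.63072381 128.58934912] [526.87484931 -66.75925921 128.62014996] [-2.06950778 -0.8714646  -0.03080083]
box frame -183.6014736092321 -0.8032056040906452 128.60474954053132
[547.79009546 -67.15296316 128.60474954]
[500.74927751 -68.23731961 128.60474954]
```

```bash
python3 -m handwheel '[[[15,3.5,0],[0,0,0]],[[35,0,0],[0,0,0]],[[40,0,20],[0,0,0]],[[40,0,40],[0,0,0]],[[27,0,40],[0,0,0]],[[15,0,40],[0,0,0]],[[0,0,40],[0,0,0]],[[0,0,40],[0,0,0]],[[0,0,40],[0,0,0]],[[0,0,20],[0,0,0]],[[0,0,8],[0,0,0]],[[0,0,0],[0,0,0]]]' 0; python3 -m handwheel '[[[0,0,0],[0,0,0]],[[0,0,0],[0,0,0]]]'
```

```text
t: 39.35
position: [524.1, -110.3, 119.7]
ee_rot: [[-0.002, 1.0, -0.001], [1.0, 0.002, 0.001], [0.001, -0.001, -1.0]]
wrist_force: [-0.2, 0.5, 1.4]
width: -0.001
gripper_force: 0.0
t: 39.55
position: [525.5, -111.6, 122.5]
ee_rot: [[-0.001, 1.0, 0.003], [1.0, 0.001, -0.001], [-0.001, 0.003, -1.0]]
wrist_force: [-0.2, 0.1, 0.7]
width: -0.002
gripper_force: 0.0
```

```bash
python3 -m handwheel '[[[0,0,7],[0,0,0]],[[10,0,0],[0,0,0]],[[10,0,0],[0,0,0]],[[10,0,0],[0,0,0]],[[8,0,-2],[0,0,0]],[[8,0,-5],[0,0,0]],[[7,0,-5],[0,0,0]],[[7,0,-4],[0,0,0]],[[7,0,-2],[0,0,0]],[[7,0,0],[0,0,0]],[[0,0,0],[0,0,0]],[[0,0,0],[0,0,0]]]'
python3 - <<'E'
from h import *
c=snap('top','t10'); s=snap('side','s10')
cv2.imwrite('pics/t10c.png',np.hstack([cv2.resize(c['image'][220:305,285:385],None,fx=4,fy=4,interpolation=cv2.INTER_CUBIC)[:340],cv2.resize(s['image'][190:275,290:390],None,fx=4,fy=4,interpolation=cv2.INTER_CUBIC)])[:,:,::-1])
E
```

```text
t: 40.75
position: [524.4, -37.5, 131.0]
ee_rot: [[-0.001, 1.0, -0.0], [1.0, 0.001, -0.0], [-0.0, -0.0, -1.0]]
wrist_force: [-0.0, 0.2, -0.6]
width: -0.002
gripper_force: 0.0
```

View pics/t10c.png

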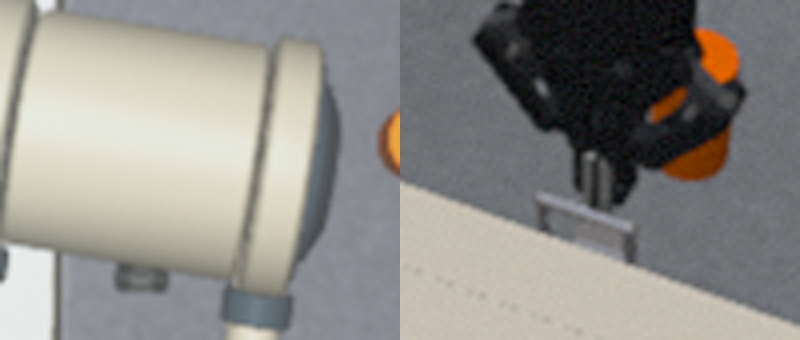

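The side crop shows the loop nearly upright with its bar on the lid side of the fingers. It needs a little more push.

```bash
python3 -m handwheel '[[[6,0,0],[0,0,0]],[[6,0,0],[0,0,0]],[[4,0,0],[0,0,0]],[[0,0,0],[0,0,0]],[[0,0,0],[0,0,0]],[[0,0,0],[0,0,0]]]'; python3 -m handwheel '[[[-10,0,-10],[0,0,0]],[[-25,0,-15],[0,0,0]],[[-40,0,-30],[0,0,0]],[[-40,0,-20],[0,0,0]],[[-35,0,-10],[0,0,0]],[[0,0,0],[0,0,0]],[[0,0,0],[0,0,0]]]'
python3 - <<'E'
from h import *
c=snap('top','t11'); s=snap('side','s11')
cv2.imwrite('pics/t11c.png',np.hstack([cv2.resize(c['image'][220:305,285:385],None,fx=4,fy=4,interpolation=cv2.INTER_CUBIC)[:340],cv2.resize(s['image'][190:275,290:390],None,fx=4,fy=4,interpolation=cv2.INTER_CUBIC)])[:,:,::-1])
E
```

```text
t: 41.45
position: [524.5, -21.6, 131.2]
ee_rot: [[-0.001, 1.0, 0.0], [1.0, 0.001, -0.0], [-0.0, 0.0, -1.0]]
wrist_force: [0.5, -0.3, -0.2]
width: -0.001
gripper_force: 0.0
t: 42.15
position: [524.4, -172.8, 216.8]
ee_rot: [[0.001, 1.0, 0.001], [1.0, -0.001, 0.0], [0.0, 0.001, -1.0]]
wrist_force: [0.2, 0.0, -1.6]
width: -0.001
gripper_force: 0.0
```

View pics/t11c.png

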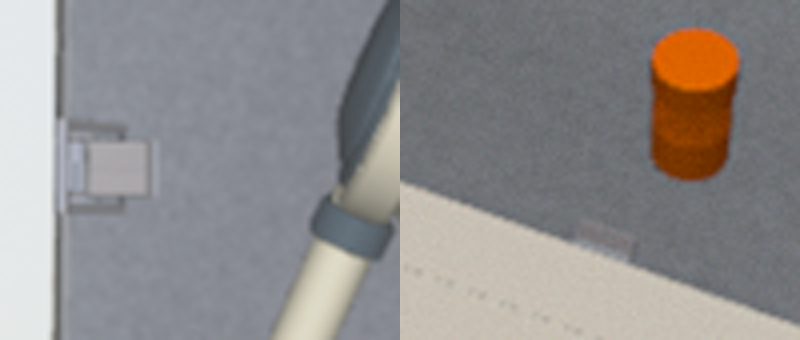

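The top crop shows the loop's bar lying against the lid face over the keeper, with the lever still raised. Next I plan the lever press with the tool tilted 0.6 rad.

```bash
python3 - <<'E'
from h import *
T=np.load('pics/t11.npz'); print('lip',onz(T,323.4,261.7,100)) 
a=.6;C,S=np.cos(a),np.sin(a)
L=np.array([-11*C,-11*S]);U=-L; prev=None
for f in (2.25,2.1,1.95,1.8,1.6,1.4,1.2,1.0,.8,.6,.45,.3,.15,0):
    r_,o=(42,L) if f>.97 else (24,U)
    P=np.array([-126,65])+r_*np.array([-np.sin(f),-np.cos(f)])+4*np.array([-np.cos(f),np.sin(f)])
    t=P-o+[116.3,0]; d=t-prev if prev is not None else [0,0]
    print(f,'TCP y,z',t.round(1),'tool dx,dz',round(C*d[0]+S*d[1],1),round(S*d[0]-C*d[1],1)); prev=t
E
python3 -m handwheel '[[[0,0,0],[0,0.15,0]],[[0,0,0],[0,0.15,0]],[[0,0,0],[0,0.15,0]],[[0,0,0],[0,0.15,0]],[[0,0,0],[0,0,0]],[[0,0,0],[0,0,0]]]'
```

```text
lip [523.54261603 -43.02564595 100.        ]
2.25 TCP y,z [-30.8 100.7] tool dx,dz 0.0 0.0
2.1 TCP y,z [-34.9  95.9] tool dx,dz -6.1 1.7
1.95 TCP y,z [-38.2  90.5] tool dx,dz -5.8 2.6
1.8 TCP y,z [-40.6  84.6] tool dx,dz -5.3 3.4
1.6 TCP y,z [-42.5  76.4] tool dx,dz -6.2 5.7
1.4 TCP y,z [-42.7  68. ] tool dx,dz -4.9 6.8
1.2 TCP y,z [-41.2  59.7] tool dx,dz -3.5 7.7
1.0 TCP y,z [-38.1  51.9] tool dx,dz -1.9 8.2
0.8 TCP y,z [-38.8  44.9] tool dx,dz -4.5 5.4
0.6 TCP y,z [-35.6  41.2] tool dx,dz 0.5 4.8
0.45 TCP y,z [-32.8  38.9] tool dx,dz 1.0 3.5
0.3 TCP y,z [-29.7  37. ] tool dx,dz 1.5 3.3
0.15 TCP y,z [-26.3  35.7] tool dx,dz 2.0 3.0
0 TCP y,z [-22.8  34.8] tool dx,dz 2.4 2.7
t: 42.85
position: [524.5, -171.3, 215.0]
ee_rot: [[0.0, 1.0, -0.002], [0.826, 0.001, 0.564], [0.564, -0.002, -0.826]]
wrist_force: [0.0, -0.3, -0.3]
width: -0.002
gripper_force: 0.0
```

```bash
python3 -m handwheel '[[[5.5,-1,16],[0,0,0]],[[11,0,32.5],[0,0,0]],[[11,0,32.5],[0,0,0]],[[11,0,32.5],[0,0,0]],[[11,0,32.5],[0,0,0]],[[5.5,0,16],[0,0,0]],[[0,0,0],[0,0,0]],[[0,0,0],[0,0,0]]]' 0; python3 -m handwheel '[[[-2.5,0,5],[0,0,0]],[[-2.5,0,6],[0,0,0]],[[0,0,0],[0,0,0]],[[0,0,0],[0,0,0]]]'
```

```text
t: 43.65
position: [523.9, -34.7, 115.0]
ee_rot: [[-0.003, 1.0, 0.0], [0.827, 0.003, 0.563], [0.563, 0.002, -0.827]]
wrist_force: [-0.2, 0.3, 0.4]
width: -0.002
gripper_force: 0.0
t: 44.05
position: [525.2, -37.6, 105.1]
ee_rot: [[-0.001, 1.0, 0.007], [0.83, -0.003, 0.558], [0.558, 0.006, -0.83]]
wrist_force: [-4.7, -15.3, 14.6]
width: 0.002
gripper_force: 9.8
```

```bash
python3 -m handwheel '[[[0,0,-6],[0,0,0]],[[0,0,-6],[0,0,0]],[[9,0,6],[0,0,0]],[[9,0,6],[0,0,0]],[[0,0,0],[0,0,0]],[[0,0,0],[0,0,0]]]' 0
python3 - <<'E'
from h import *
c=snap('top','t12'); s=snap('side','s12')
print(r.read_state()['position'],r.read_state()['wrist_force'])
cv2.imwrite('pics/t12c.png',np.hstack([cv2.resize(c['image'][220:305,285:385],None,fx=4,fy=4,interpolation=cv2.INTER_CUBIC)[:340],cv2.resize(s['image'][190:275,290:390],None,fx=4,fy=4,interpolation=cv2.INTER_CUBIC)])[:,:,::-1])
E
```

```text
t: 44.65
position: [523.1, -16.8, 111.4]
ee_rot: [[-0.002, 1.0, -0.002], [0.825, 0.002, 0.565], [0.565, -0.001, -0.825]]
wrist_force: [-0.6, 0.7, -0.1]
width: -0.001
gripper_force: 0.0
[523.32102509 -17.43195342 111.56119164] [ 0.26755905 -0.4796384   0.91746648]
```

```bash
python3 -m handwheel '[[[-6,0,1.5],[0,0,0]],[[-6,0,1.5],[0,0,0]],[[0,0,0],[0,0,0]],[[0,0,0],[0,0,0]]]' 0;  python3 -m handwheel '[[[-4,0,1],[0,0,0]],[[-4,0,1.5],[0,0,0]],[[0,0,0],[0,0,0]],[[0,0,0],[0,0,0]]]' 0
```

```text
t: 45.15
position: [523.3, -26.2, 102.2]
ee_rot: [[0.0, 1.0, -0.001], [0.825, 0.0, 0.565], [0.565, -0.001, -0.825]]
wrist_force: [0.6, -0.4, 0.7]
width: -0.003
gripper_force: 0.0
t: 45.55
position: [523.4, -31.3, 95.8]
ee_rot: [[-0.0, 1.0, -0.001], [0.825, 0.001, 0.565], [0.565, -0.0, -0.825]]
wrist_force: [0.5, 0.4, 0.1]
width: -0.0
gripper_force: 0.0
```

```bash
python3 -m handwheel '[[[-3.5,0,1],[0,0,0]],[[-3.5,0,1],[0,0,0]],[[0,0,0],[0,0,0]]]' 0;  python3 -m handwheel '[[[-3.5,0,1],[0,0,0]],[[-3.5,0,1],[0,0,0]],[[0,0,0],[0,0,0]]]' 0
```

```text
t: 45.85
position: [523.3, -36.0, 89.8]
ee_rot: [[-0.0, 1.0, -0.001], [0.825, 0.001, 0.565], [0.565, -0.001, -0.825]]
wrist_force: [0.4, -0.2, -0.9]
width: -0.001
gripper_force: 0.0
t: 46.15
position: [523.3, -40.8, 84.2]
ee_rot: [[-0.0, 1.0, -0.001], [0.825, 0.001, 0.565], [0.565, -0.001, -0.825]]
wrist_force: [-0.3, 0.4, 0.7]
width: 0.004
gripper_force: 0.0
```

```bash
python3 -m handwheel '[[[-3,0,3],[0,0,0]],[[-3,0,3],[0,0,0]],[[0,0,0],[0,0,0]]]' 0;  python3 -m handwheel '[[[-2.5,0,3.5],[0,0,0]],[[-2.5,0,3.5],[0,0,0]],[[0,0,0],[0,0,0]]]' 0
```

```text
t: 46.45
position: [523.2, -42.1, 75.6]
ee_rot: [[0.0, 1.0, -0.001], [0.825, 0.001, 0.565], [0.565, -0.001, -0.825]]
wrist_force: [0.2, -0.3, -1.1]
width: -0.001
gripper_force: 0.0
t: 46.75
position: [523.3, -42.1, 67.1]
ee_rot: [[-0.0, 1.0, -0.001], [0.825, 0.001, 0.565], [0.565, -0.001, -0.825]]
wrist_force: [0.6, 0.0, -0.2]
width: -0.0
gripper_force: 0.0
```

```bash
python3 -m handwheel '[[[-1.5,0,4],[0,0,0]],[[-1.5,0,4],[0,0,0]],[[0,0,0],[0,0,0]]]' 0;  python3 -m handwheel '[[[-1,0,4],[0,0,0]],[[-1,0,4],[0,0,0]],[[0,0,0],[0,0,0]]]' 0
python3 - <<'E'
from h import *
for f in('t9','t11','t12'):
    g=np.load('pics/'+f+'.npz')['image'].mean(2)[258:266].mean(0); print(f,g[296:342].astype(int).tolist())
g=r.capture('top')['image'].mean(2)[258:266].mean(0); print(g[296:342].astype(int).tolist())
E
```

```text
t: 47.05
position: [523.4, -40.1, 58.9]
ee_rot: [[-0.0, 1.0, -0.001], [0.825, 0.001, 0.565], [0.565, -0.0, -0.825]]
wrist_force: [0.6, 0.3, -1.1]
width: 0.003
gripper_force: 0.1
t: 47.35
position: [523.3, -36.9, 51.2]
ee_rot: [[-0.001, 1.0, -0.001], [0.825, 0.001, 0.565], [0.565, -0.0, -0.825]]
wrist_force: [-0.1, -0.3, 0.4]
width: -0.001
gripper_force: 0.1
t9 [231, 229, 188, 119, 152, 176, 178, 167, 168, 165, 140, 152, 169, 169, 169, 169, 169, 169, 168, 168, 168, 168, 168, 167, 167, 152, 137, 157, 158, 145, 145, 146, 145, 143, 143, 143, 144, 146, 162, 173, 146, 131, 142, 142, 141, 141]
t11 [231, 229, 188, 157, 180, 164, 166, 167, 168, 164, 139, 152, 169, 169, 169, 169, 169, 169, 168, 168, 168, 168, 168, 168, 167, 152, 137, 157, 158, 145, 146, 146, 145, 143, 143, 144, 144, 144, 143, 143, 144, 143, 142, 142, 142, 141]
t12 [231, 229, 188, 152, 176, 161, 163, 167, 168, 164, 145, 159, 160, 142, 131, 122, 120, 120, 119, 117, 117, 107, 88, 76, 75, 74, 73, 73, 73, 74, 82, 82, 75, 71, 70, 70, 69, 69, 70, 69, 69, 69, 68, 68, 68, 68]
[231, 231, 218, 179, 155, 170, 163, 165, 176, 176, 152, 116, 150, 173, 170, 170, 170, 170, 169, 169, 169, 169, 156, 142, 130, 117, 115, 115, 114, 116, 116, 101, 80, 74, 72, 71, 70, 70, 71, 79, 84, 77, 68, 68, 68, 68]
```

```bash
python3 -m handwheel '[[[-2,0,3],[0,0,0]],[[-2,0,3],[0,0,0]],[[0,0,0],[0,0,0]]]' 0;  python3 -m handwheel '[[[0,0,3],[0,0,0]],[[0.5,0,3],[0,0,0]],[[0,0,0],[0,0,0]]]' 0;  python3 -m handwheel '[[[0.5,0,3],[0,0,0]],[[1,0,3],[0,0,0]],[[0,0,0],[0,0,0]]]' 0
python3 - <<'E'
from h import *
g=r.capture('top')['image'].mean(2)[258:266].mean(0); print(g[296:342].astype(int).tolist())
E
```

```text
t: 47.7
position: [523.6, -37.1, 44.3]
ee_rot: [[-0.001, 1.0, -0.0], [0.825, 0.001, 0.565], [0.565, 0.0, -0.825]]
wrist_force: [0.1, 0.2, 2.1]
width: -0.004
gripper_force: 0.4
t: 48.0
position: [523.3, -33.2, 39.4]
ee_rot: [[-0.001, 1.0, -0.001], [0.825, 0.001, 0.565], [0.565, -0.0, -0.825]]
wrist_force: [0.8, -0.9, 0.3]
width: 0.002
gripper_force: 0.2
t: 48.3
position: [523.1, -28.4, 35.2]
ee_rot: [[-0.001, 1.0, -0.002], [0.825, 0.001, 0.565], [0.565, -0.001, -0.825]]
wrist_force: [0.0, 0.2, -0.7]
width: 0.002
gripper_force: 0.0
[231, 231, 227, 193, 153, 168, 167, 168, 178, 178, 147, 108, 129, 134, 121, 117, 117, 117, 118, 122, 123, 118, 115, 115, 115, 115, 112, 99, 81, 74, 73, 71, 71, 71, 70, 78, 83, 76, 69, 69, 68, 67, 68, 69, 68, 68]
```

```bash
python3 -m handwheel '[[[1.5,0,2.5],[0,0,0]],[[2,0,2],[0,0,0]],[[0,0,0],[0,0,0]]]' 0;  python3 -m handwheel '[[[2,0,2],[0,0,0]],[[2,0,2],[0,0,0]],[[0,0,0],[0,0,0]]]' 0; python3 -m handwheel '[[[2,0,1.5],[0,0,0]],[[0,0,0],[0,0,0]]]' 0
```

```text
t: 48.65
position: [523.3, -22.8, 33.9]
ee_rot: [[-0.001, 1.0, -0.001], [0.825, 0.001, 0.565], [0.565, -0.0, -0.825]]
wrist_force: [-0.1, 0.8, -0.6]
width: -0.001
gripper_force: 0.0
t: 48.95
position: [523.6, -18.5, 33.3]
ee_rot: [[-0.001, 1.0, -0.0], [0.827, 0.001, 0.563], [0.563, 0.001, -0.827]]
wrist_force: [-0.6, -4.1, 0.7]
width: -0.0
gripper_force: 2.1
t: 49.15
position: [523.7, -18.2, 33.3]
ee_rot: [[-0.0, 1.0, 0.001], [0.829, -0.001, 0.56], [0.56, 0.001, -0.829]]
wrist_force: [-3.4, -13.2, 3.5]
width: 0.005
gripper_force: 6.5
```

```bash
python3 -m handwheel '[[[-3,0,-15],[0,0,0]],[[0,0,-30],[0,0,0]],[[0,0,-40],[0,0,0]],[[0,0,-40],[0,0,0]],[[0,0,-40],[0,0,0]],[[0,0,-40],[0,0,0]],[[0,0,-40],[0,0,0]],[[0,0,0],[0,0,0]],[[0,0,0],[0,0,0]]]' 0
python3 - <<'E'
from h import *
c=snap('top','t13'); s=snap('side','s13')
print(r.read_state()['position'],c['image'].mean(2)[258:266].mean(0)[296:330].astype(int).tolist())
cv2.imwrite('pics/t13c.png',np.vstack([np.hstack([cv2.resize(c['image'][220:305,285:385],None,fx=3.5,fy=3.5,interpolation=cv2.INTER_CUBIC)[:297],cv2.resize(s['image'][190:275,290:390],None,fx=3.5,fy=3.5,interpolation=cv2.INTER_CUBIC)[:297]]),np.hstack([c['image'][90:390,100:450],s['image'][130:430,100:450]])])[:,:,::-1])
E
```

```text
t: 50.05
position: [523.9, -156.7, 234.4]
ee_rot: [[-0.001, 1.0, 0.001], [0.826, 0.0, 0.564], [0.564, 0.002, -0.826]]
wrist_force: [-0.3, 2.1, 0.0]
width: -0.002
gripper_force: 0.0
[ 523.34403189 -155.53964331  232.36571664] [231, 231, 221, 184, 153, 168, 170, 171, 179, 179, 141, 102, 116, 138, 135, 125, 136, 144, 144, 143, 142, 141, 142, 142, 144, 145, 145, 145, 145, 145, 145, 145, 144, 142]
```

View pics/t13c.png

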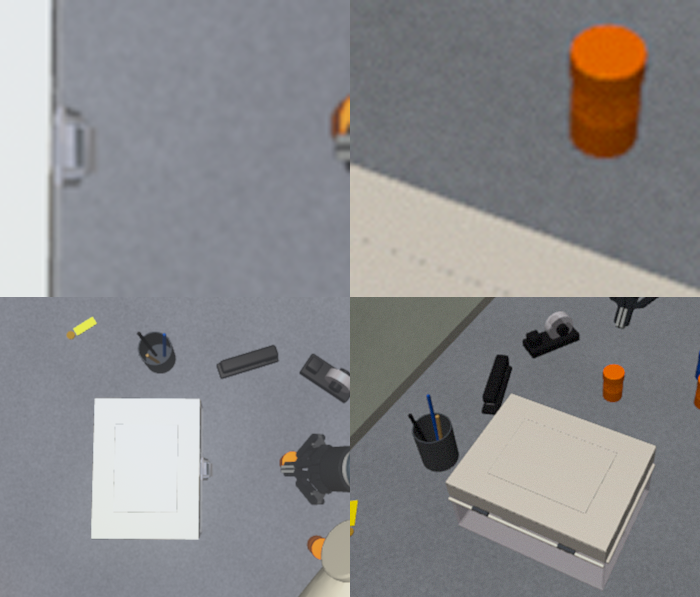

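The last picture shows the lid shut, the lever hanging flat and the loop on the keeper at top crop (75,145). The lid's front edge has moved 0.3 to 0.6 px, which fits it being pulled down onto the seal. The stapler, tape dispenser and pen cup are untouched and the arm is clear.

```bash
python3 -c "
from bench import r
print(r.job_done())"
```

```text
the job is handed in; nothing more can be done
None
```

The job is handed in: both glue bottles went into the back row before the two pin jars went in the front row, and the lid is shut with the lever pressed home; the latch hold is judged from the pictures only, and no verdict came back.

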